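# Draw the wedge from under the tile stack and wedge the rocking cabinet

### The arm

A 6-joint arm with a two-finger parallel gripper is mounted at the origin on the work surface. World frame = base frame: x ahead of the robot, y to its left, z up, the work surface at z = 0. Lengths are in m, angles in rad, forces in N, time in s.
With the tool pointing down it reaches from about 0.35 to 0.775 m from the base axis. Payload 7.3 kg.
Tool frame: the origin (TCP) lies at the very end of the fingers, on their centre line; the grasp point (between the pads) lies 19 mm behind it (robot.pinch_z is the distance from the TCP to the grasp point, in m); z points along the fingers, y is the line along which they close (so a half turn about z gives the same grasp; the last joint's range is limited). The gripper opens to 92 mm and grips with 3 to 60 N. Pads are 19 mm wide; open, the fingers measure 130 mm over their backs; the gripper's body (75 mm by 190 mm) begins 47 mm behind the grasp point.
Start: joints at [-0.146, 0.342, 1.524, -0, 1.275, -0.146], TCP at [0.525, 0, 0.227] pointing down, gripper open.
Joint ranges: [-2.53, 2.53], [-0.77, 2.02], [0.04, 2.7], [-1, 4.14], [0.28, 2.66], [-3.11, 3.11]. Speed limits (rad/s): [2.57, 2.57, 3.14, 3.14, 3.14, 3.14].

### API

Orientations are given as [roll, pitch, yaw] about the fixed x, y, z axes, in that order (R = Rz(yaw) Ry(pitch) Rx(roll)).
In Python, from cell import robot gives the robot as it stands.
- The arm moves only by the tool move_arm, never from a script. Its argument "motion" is a list of rows, each a list of 6 numbers: the shift along the tool's x, y, z in units of 0.1 m (1.0 is 0.1 m), then the turn, a rotation vector about the tool's x, y, z in units of pi rad (1.0 is pi rad). In form: [[dx, dy, dz, rx, ry, rz], ...]. A call has 1 to 12 rows; each row is the pose to reach, as a shift and turn from the pose commanded when the call began, along the tool's axes at that moment, turning the shorter way round; what a row does not reach only later rows make up. A row lasts 1/8 s, in which the tool goes at most 62.5 mm and 10.7 degrees, less where a joint would pass 70% of its speed; a pose out of reach is approached as far as the arm can. A call with a number of a shift or a turn outside -1 to 1 is refused whole. A call with a gripper value outside its range is refused whole. "fingers" is the opening, from -1 (shut) to 1 (fully open), set as the call begins (left out, the last holds). The fingers move at their own pace and stop on an object; "newtons" is the grip in N (left out, the last holds). Time passes only in rows, so rows that repeat a pose let the fingers close. It gives the time, the measured TCP pose, the force, the opening and the grip force at its end, in the units of the state.
- robot.observe(): the state, without advancing time (a new reading comes with each control period).
- robot.read_camera(name): name is "scene" or "side" or "wrist"; returns a dict with "image" (420x560x3 uint8, red, green, blue), "range_z" (420x560 float32, m along the optical axis (not along the pixel's ray), 0 where there is no reading), "vfov" (degrees; the focal length in pixels is half the picture's height over the tangent of half this angle, whatever the lens; pixels are square), "cx", "cy" (the principal point, pixels), "extrinsics" (4x4, takes a point from camera to world coordinates); the wrist camera has in their place "hand_eye" (4x4, takes a point from camera to tool coordinates, whose origin is the TCP and whose axes are the flange's). Camera axes: x right, y up, looking along -z (the intrinsics and any distortion apply to the point x, -y, -z); pixel columns grow to the right and rows downward; lengths in m; the calibration is good to about 2 mm. The wrist camera is an equidistant fisheye: a pixel r from the principal point sees the ray r / f radians off the axis. A picture is of the moment at which its call begins: read the wrist's pose just before it.
- robot.hand_in(): hands the job in; it is judged then, once.
The state is a dict: "time": time; "qpos": joint angles; "qvel": joint speeds; "joint_efforts": joint torques, N m; "tool_pos": TCP position; "tool_rot": TCP orientation; "contact_force": force on the tool from outside, world axes, zero at the start; "torque": the same for the moment, N m; "opening": finger opening in m; "grip_force": force on a finger pad.
Only numpy, scipy, OpenCV 4.12 (cv2) and the standard library are available. Lean on these libraries where they do the work, as an engineer would, in place of code of your own. Each camera call takes 0.05 s, during which the arm holds its last target. There are 200 camera calls.

### The job

The little wooden cabinet rocks because its levelling foot hangs just clear of the ledge. Draw the wooden wedge out from under the stack of tiles and jar without unloading or toppling the stack, pulling it straight and gently so nothing jams, then slide it flat along the ledge, nose first, under the cabinet's foot until it is snug and the cabinet is raised by about a millimetre (not jacked up), and let go of it there. Leave the stack standing on its cradle and everything else where it is.

Things in the scene. Friction and masses are not known exactly. Their poses are not given: they have to be found in the camera images.
- wedge_head (a point): Centre of the head (half-way up, 14 mm) of the loose bare-wood wedge, the part to grasp; head 30 x 30 mm, 28 mm high. x runs from head to nose, z up. At the start the head stands on the ledge in front of the cradle, about 45 mm before the cradle's origin, and the rest of the wedge lies under the tiles.
- wedge_nose (a point): Tip of the wedge's thin end, 159 mm ahead (+x) of the head's centre, 2 mm above the underside.
- wedge: The same wedge, 70 g; origin on its underside below the head's centre. Seen from there along +x: head to 15 mm, flat shank 30 mm wide and 14 mm thick from 15 to 99 mm, then a taper from 99 to 159 mm whose top falls evenly from 14 to 4 mm (1 in 6). Underside flat throughout.
- cradle: Fixed wooden cradle. Origin on the ledge, mid-opening, at the inner face of two front lips (8 mm thick, 30 mm high, 17 to 71 mm either side); +x points in, the wedge comes out to -x. Runners 10 mm high lie behind the lips; the wedge lies on the ledge in the 34 mm channel between them (2 mm play a side). A 30 mm high back batten stands 128 to 140 mm in.
- tile1: Lower white wall tile, 75 (x) x 150 (y) x 8 mm, 190 g, flat on the wedge's shank; origin under its centre. Dragged along by the wedge, the tiles meet the cradle's lips, which hold them back; they settle 4 mm on to the runners as the taper leaves. The draw takes roughly 5 to 10 N.
- tile2: Upper tile, the same, on the lower one.
- jar: Stainless steel screw-top jar, 57 mm across, 84 mm high, 200 g, upright on the tiles; origin under its centre.
- cabinet: Small wooden cabinet, 200 (x) x 180 (y) x 240 mm, door latched on its +x side. Origin on the ledge straight below its round-ended foot (22 mm across); the near face is 25 mm from there to +y, its underside 30 mm up. The wedge goes in along +y. The foot's lowest point hangs 5.8 to 11.2 mm over the ledge, set differently each time and not measured: feel for it.
- bracket (a point): Point on top of the steel bracket (44 mm wide, 4 mm thick) that sticks out of the cabinet over the foot, 48 mm above the ledge, straight above the foot. The bracket reaches 21 mm past this point on the -y side, so set the wedge down with its nose at least 30 mm short of the foot.
- lean (a joint): Raise of the cabinet in rad about its far lower edge, 205 mm beyond the foot: 0 at rest, 0.0049 per mm of lift at the foot. The foot presses with about 4 N once lifted at all and about 3 N more per mm; so it is felt plainly; each 6 mm of wedge past first touch lifts it 1 mm, and the wedge stays put. Sliding the wedge takes 0.5 to 1.5 times that load.
- bulb1: Bystander: spiral energy-saver bulb standing in a white lampholder, 64 mm across, 140 mm high; origin at its underside.
- bulb2: Bystander: a second such bulb in a holder.
- cage: Bystander: orange plastic bulb cage, 84 mm across, 130 mm high; origin at its underside.
- tin: Bystander: closed tin, 76 mm across, 100 mm high; origin at its underside.
- screwdriver: Bystander: screwdriver lying on the ledge.
- offcut: Bystander: flat bare-wood offcut, 130 x 35 x 12 mm, without head or taper; origin under its centre.
Mind the look-alikes: they are no part of the job. Of the things that look like the cradle, the largest one is meant.

How it is judged:
By the outcome, as a careful person would: the job done as asked, in the order asked, and still so for the second after the job is handed in, with the robot touching nothing.
It also fails if it takes over 64 s, if anything falls off the work surface, if the arm or the gripper's body presses on something with over 40 N, if the wrist force passes 120 N, or if a joint passes its speed limit or range.

## Working session

There is one attempt and no reset: what is moved stays moved. The work goes in short steps, Python scripts to look and compute and a tool call to move; the robot and the scene stay as the last step left them, time stands still between calls to the robot, and variables do not carry over. Pictures are saved under pics/ and viewed, at most 10 in all, crops included, and the job is handed in when it is done.

Besides the shell and the picture viewer there is one more tool, called after "Call:" by a JSON object that holds its "method" and its "body". move_arm: Moves the arm, as the interface text tells. Shifts and turns lie within -1 to 1; 1 stands for 0.1 m of shift or pi rad of turn. Its arguments: {"type":"object","properties":{"motion":{"type":"array"},"fingers":{"type":"number"},"newtons":{"type":"number"}},"required":["motion"]}

```bash
ls; mkdir -p pics
cat > h.py <<'E'
import numpy as np, cv2
from cell import robot
from scipy.spatial.transform import Rotation as R
def grab(n):
    c=robot.read_camera(n); np.savez('/tmp/%s.npz'%n,**{k:v for k,v in c.items()}); return c
def load(n): return dict(np.load('/tmp/%s.npz'%n))
def cloud(c):
    h,w=c['range_z'].shape; f=h/2/np.tan(np.radians(float(c['vfov']))/2)
    v,u=np.mgrid[:h,:w]; z=c['range_z']
    P=np.stack([(u-c['cx'])/f*z,-(v-c['cy'])/f*z,-z],-1)
    E=c['extrinsics']; return P@E[:3,:3].T+E[:3,3]
E
python3 - <<'E'
from h import *
for n in('scene','side'):
    c=grab(n); cv2.imwrite('pics/%s0.png'%n,cv2.resize(c['image'][:,:,::-1],(800,600)))
    print(n,[k for k in c],c['vfov'],c['cx'],c['cy'],c['extrinsics'].round(3).tolist())
print(robot.observe())
E
```

```text
pics
scene ['image', 'range_z', 'vfov', 'cx', 'cy', 'extrinsics'] 55.02158047701768 269.97310887207726 205.2039030074417 [[-0.157, -0.573, 0.804, 1.362], [0.987, -0.11, 0.114, 0.087], [0.023, 0.812, 0.583, 0.651], [0.0, 0.0, 0.0, 1.0]]
side ['image', 'range_z', 'vfov', 'cx', 'cy', 'extrinsics'] 53.569691082928614 274.93299513769784 208.58816179165382 [[0.897, 0.287, -0.337, 0.139], [-0.442, 0.575, -0.689, -0.799], [-0.004, 0.767, 0.642, 0.786], [0.0, 0.0, 0.0, 1.0]]
{'time': 0.1, 'qpos': array([-1.45993718e-01,  3.42661072e-01,  1.52491785e+00,  6.51075452e-05,
        1.27536779e+00, -1.45991201e-01]), 'qvel': array([-0.00022108,  0.00055506, -0.00238015,  0.00125315, -0.00081322,
        0.00033269]), 'joint_efforts': array([ 1.49919495e-03, -4.32001984e+01, -2.44694173e+01,  7.19219679e-02,
        5.25739230e-02, -9.79429342e-05]), 'tool_pos': array([5.24651297e-01, 9.68553773e-05, 2.26111554e-01]), 'tool_rot': array([-3.14026206e+00, -2.58578136e-04,  1.57077464e+00]), 'contact_force': array([-0.21100595, -0.18085094, -0.90931809]), 'torque': array([ 0.03249722,  0.00067163, -0.00324156]), 'grip_force': 0.0, 'opening': 0.09184653266808523}
```

View pics/scene0.png

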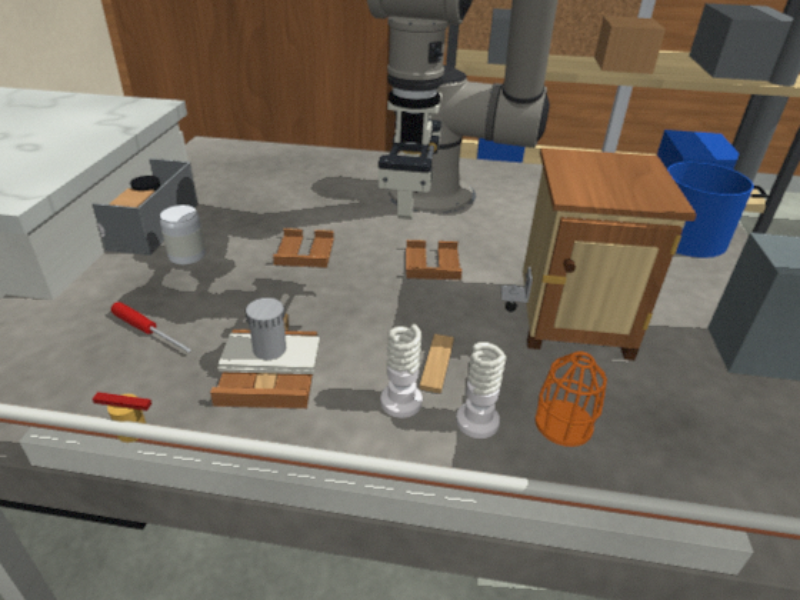

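View pics/side0.png

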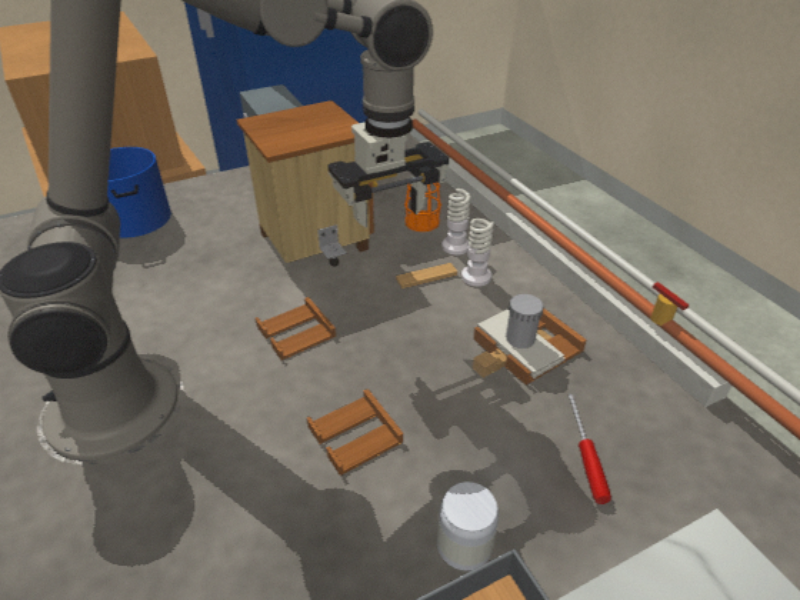

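The loaded cradle is at scene (265,365) and side (530,340). The wedge head is at side (488,362), on the robot's side of the stack. These could be mistaken for the wedge or cradle:
- the offcut at side (430,274)
- an empty cradle at side (297,330)
- another empty cradle at side (355,430)

I choose the headed wood piece under the tiles. The foot and bracket are at side (333,255) and scene (512,298). I'll check both in a crop.

Run:
```python
from h import *
c=load('side'); im=c['image'][:,:,::-1]
a=cv2.resize(im[195:275,320:420],(500,400),interpolation=cv2.INTER_CUBIC)
b=cv2.resize(im[150:200,210:260],(300,300),interpolation=cv2.INTER_CUBIC)
s=load('scene');d=cv2.resize(s['image'][180:225,340:385,::-1],(300,300),interpolation=cv2.INTER_CUBIC)
o=np.zeros((600,800,3),np.uint8);o[:400,:500]=a;o[:300,500:]=b;o[300:,500:]=d
cv2.imwrite('pics/crop1.png',o)
for n in('side','scene'):
    c=load(n);P=cloud(c)
    m=(c['range_z']>0)
    def f(x0,x1,y0,y1,z0,z1):
        q=P[m&(P[...,0]>x0)&(P[...,0]<x1)&(P[...,1]>y0)&(P[...,1]<y1)&(P[...,2]>z0)&(P[...,2]<z1)];return q
    ks=dict(side=dict(head=(362,488),jartop=(302,526),tile=(330,497),brk=(243,330),foot=(261,334),tin=(490,470)),
      scene=dict(jartop=(307,265),tile=(350,240),brk=(292,515),foot=(306,510),bulb=(400,400),off=(362,437)))[n]
    for k,(v,u) in ks.items(): print(n,k,P[int(v*.7),int(u*.7)].round(4))
```

```text
side head [ 0.6079 -0.2171  0.0288]
side jartop [ 0.695  -0.1908  0.1141]
side tile [ 0.6688 -0.1529  0.0289]
side brk [0.4814 0.2154 0.0529]
side foot [0.4797 0.1918 0.0231]
side tin [ 0.4166 -0.4565  0.1009]
scene jartop [ 0.689  -0.1969  0.1137]
scene tile [ 0.701  -0.2423  0.0295]
scene brk [0.489  0.1968 0.0534]
scene foot [0.4922 0.1935 0.0231]
scene bulb [0.764  0.0278 0.0263]
scene off [0.6515 0.0722 0.0092]
```

View pics/crop1.png

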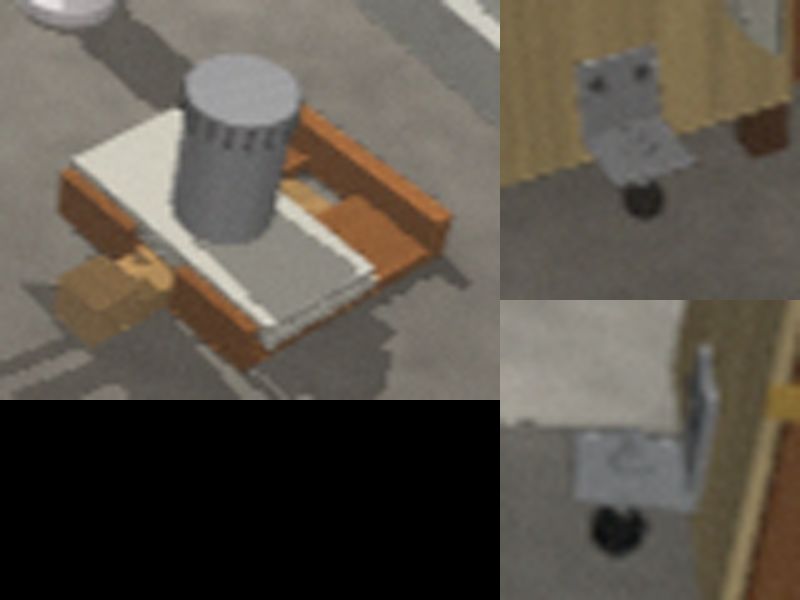

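Run:
```python
from h import *
for n in('side','scene'):
    c=load(n);P=cloud(c).reshape(-1,3);I=c['image'].reshape(-1,3).astype(float);ok=c['range_z'].ravel()>0
    hsv=cv2.cvtColor(c['image'],cv2.COLOR_RGB2HSV).reshape(-1,3)
    def box(x0,x1,y0,y1,z0,z1): return ok&(P[:,0]>x0)&(P[:,0]<x1)&(P[:,1]>y0)&(P[:,1]<y1)&(P[:,2]>z0)&(P[:,2]<z1)
    def rect(name,m):
        q=P[m]
        if len(q)<5: print(n,name,len(q));return
        (cx,cy),(w,h),a=cv2.minAreaRect((q[:,:2]*1000).astype(np.float32)); print(n,name,len(q),'c',round(cx,1),round(cy,1),'wh',round(w,1),round(h,1),'ang',round(a,1),'z',np.median(q[:,2]).round(4))
    near=box(.58,.85,-.35,-.05,.02,.04)
    rect('tile',near&(hsv[:,1]<50)&(I.min(1)>110))
    rect('lips+batten',near&(hsv[:,1]>120)&(P[:,2]>.026))
    rect('head',box(.57,.635,-.25,-.18,.024,.034)&(hsv[:,1]>60)&(hsv[:,1]<170))
    rect('jar',box(.6,.8,-.3,-.1,.108,.12))
    rect('cabtop',box(.3,.8,.1,.6,.232,.25)&(hsv[:,1]>80))
    rect('brk',box(.43,.55,.14,.3,.044,.056)&(hsv[:,1]<70))
    rect('foot',box(.43,.55,.14,.26,.006,.043)&(I.max(1)<60))
    rect('off',box(.55,.75,.03,.12,.006,.02)&(hsv[:,1]>60))
    q=P[box(.3,.6,.15,.3,.08,.22)]; 
    if len(q)>50:
        A=np.c_[q[:,0],np.ones(len(q))]; r=q
        for _ in range(5):
            s=np.linalg.lstsq(np.c_[r[:,0],np.ones(len(r))],r[:,1],rcond=None)[0]; r=q[abs(A@s-q[:,1])<.004]
        print(n,'face y=a x+b',s,len(r),len(q),np.degrees(np.arctan(s[0])))
```

```text
side tile 855 c 690.4 -196.0 wh 77.2 155.3 ang 8.1 z 0.0302
side lips+batten 273 c 696.9 -197.6 wh 187.6 139.1 ang 7.0 z 0.0299
side head 115 c 608.0 -208.4 wh 33.5 30.0 ang 9.7 z 0.028
side jar 308 c 691.2 -197.1 wh 56.2 57.4 ang 66.9 z 0.1139
side cabtop 421 c 425.9 257.6 wh 121.3 237.6 ang 48.9 z 0.241
side brk 144 c 483.5 196.9 wh 53.4 49.7 ang 9.5 z 0.0489
side foot 29 c 481.2 189.9 wh 12.3 18.0 ang 82.9 z 0.0218
side off 357 c 644.4 73.6 wh 40.5 130.4 ang 84.4 z 0.0123
side face y=a x+b [0.02254618 0.21012292] 1845 2302 1.2915822314475414
scene tile 1313 c 691.3 -196.3 wh 87.3 151.0 ang 8.0 z 0.0293
scene lips+batten 401 c 719.8 -192.0 wh 149.7 138.4 ang 8.5 z 0.0294
scene head 14 c 612.0 -196.5 wh 25.3 4.9 ang 8.7 z 0.0281
scene jar 370 c 696.0 -195.4 wh 55.9 57.1 ang 75.6 z 0.1134
scene cabtop 781 c 543.3 262.9 wh 259.5 125.0 ang 44.4 z 0.241
scene brk 183 c 476.7 195.5 wh 68.5 46.0 ang 2.5 z 0.0481
scene foot 42 c 491.1 193.8 wh 12.4 16.7 ang 0.9 z 0.0225
scene off 582 c 648.3 72.9 wh 35.3 133.9 ang 84.6 z 0.0117
scene face y=a x+b [0.25632444 0.0988374 ] 257 2267 14.376781142409165
```

Crop 1 confirms it: the wedge head is at crop (100,300), with its shank running through the front lips under the tiles. The foot is the black stub at (643,200), below the bracket. The sizes match: tile top at 30 mm, head top at 28 mm, jar top at 114 mm. Cradle yaw is about 8°, with the head near (0.608,-0.208).

Call:
{"method": "move_arm", "body": {"motion": [[-0.5, 0.4, 0, 0, 0, 0.05], [-1, 0.8, 0, 0, 0, 0.11], [-1, 0.8, 0, 0, 0, 0.17], [-1, 0.8, 0, 0, 0, 0.23], [-1, 0.8, 0, 0, 0, 0.29], [-1, 0.8, 0, 0, 0, 0.35], [-1, 0.8, 0, 0, 0, 0.41], [-1, 0.8, 0, 0, 0, 0.455], [-1, 0.8, 0, 0, 0, 0.455]], "fingers": 1}}

```text
time: 1.23
tool_pos: [0.6048, -0.0999, 0.2262]
tool_rot: [-3.141, 0.001, 0.143]
contact_force: [0.0, -0.1, -0.5]
opening: 0.0918
grip_force: 0.0
```

Call:
{"method": "move_arm", "body": {"motion": [[-0.06, 0.5, 0.2, 0, 0, 0], [-0.12, 1.0, 0.3, 0, 0, 0], [-0.12, 1.0, 0.3, 0, 0, 0], [-0.12, 1.0, 0.3, 0, 0, 0]], "fingers": 0.3}}

```text
time: 1.72
tool_pos: [0.6071, -0.2004, 0.1966]
tool_rot: [-3.141, 0.0, 0.143]
contact_force: [0.1, 0.0, 0.2]
opening: 0.0607
grip_force: 0.0
```

```bash
cat >> h.py <<'E'
def wgrab():
    o=robot.observe(); c=robot.read_camera('wrist'); c['pos']=o['tool_pos']; c['rot']=o['tool_rot']; np.savez('/tmp/wrist.npz',**c); return c
def wcloud(c):
    h,w=c['range_z'].shape; f=h/2/np.tan(np.radians(float(c['vfov']))/2)
    v,u=np.mgrid[:h,:w]; a=u-c['cx']; b=v-c['cy']; r=np.hypot(a,b)+1e-9; th=r/f; z=c['range_z']; t=np.tan(th)
    P=np.stack([a/r*t*z,-b/r*t*z,-z],-1); P[th>1.4]=np.nan
    H=c['hand_eye']; P=P@H[:3,:3].T+H[:3,3]
    return P@R.from_euler('xyz',c['rot']).as_matrix().T+c['pos']
E
python3 - <<'E'
from h import *
c=wgrab(); P=wcloud(c); print(c['pos'],c['rot'],c['vfov'],c['hand_eye'].round(3).tolist())
cv2.imwrite('pics/w1.png',c['image'][:,:,::-1])
hsv=cv2.cvtColor(c['image'],cv2.COLOR_RGB2HSV)
def rect(n,q):
    if len(q)<5: print(n,len(q)); return
    (a,b),(w,h),g=cv2.minAreaRect((q[:,:2]*1000).astype(np.float32)); print(n,len(q),'c',round(a,1),round(b,1),'wh',round(w,1),round(h,1),'ang',round(g,1),'z',np.median(q[:,2]).round(4))
X,Y,Z=P[...,0],P[...,1],P[...,2]
rect('head',P[(abs(X-.608)<.025)&(abs(Y+.208)<.03)&(Z>.024)&(Z<.032)&(hsv[...,1]>60)])
rect('lips',P[(abs(X-.65)<.03)&(abs(Y+.2)<.1)&(Z>.024)&(Z<.036)&(hsv[...,1]>110)&(X>.629)])
rect('tile',P[(abs(X-.69)<.07)&(abs(Y+.2)<.1)&(Z>.024)&(Z<.036)&(hsv[...,1]<50)])
E
```

```text
[ 0.60711916 -0.2003514   0.19655364] [-3.14084877e+00  2.42346072e-04  1.42793064e-01] 65.70646984690485 [[-0.0, 0.953, 0.303, 0.083], [1.0, 0.001, -0.001, -0.001], [-0.001, 0.303, -0.953, -0.158], [0.0, 0.0, 0.0, 1.0]]
head 833 c 610.9 -209.3 wh 30.1 29.4 ang 8.2 z 0.028
lips 879 c 649.4 -203.3 wh 8.2 139.7 ang 8.2 z 0.0301
tile 6425 c 693.7 -195.8 wh 75.2 149.8 ang 7.0 z 0.0302
```

View pics/w1.png

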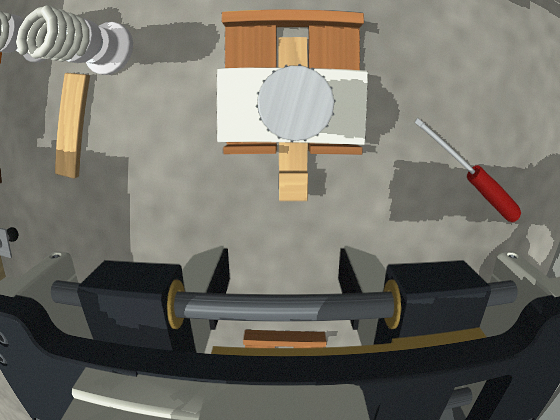

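The picture shows the head at (293,186), its shank entering between the lips, and the jar on the tiles. The head measures 30x29 mm with its top at 28 mm, and yaw is 8.2°. I'll go down over it now.

Call:
{"method": "move_arm", "body": {"motion": [[0.02, 0.09, 0.3, 0, 0, 0], [0.02, 0.09, 0.7, 0, 0, 0], [0.02, 0.09, 1.0, 0, 0, 0], [0.02, 0.09, 1.0, 0, 0, 0]], "fingers": 0.3}}

```text
time: 2.28
tool_pos: [0.6094, -0.2073, 0.0949]
tool_rot: [-3.139, 0.004, 0.144]
contact_force: [-0.1, 0.1, 0.3]
opening: 0.0593
grip_force: 0.0
```

Call:
{"method": "move_arm", "body": {"motion": [[0, 0, 0.3, 0, 0, 0], [0, 0, 0.6, 0, 0, 0], [0, 0, 0.82, 0, 0, 0], [0, 0, 0.92, 0, 0, 0], [0, 0, 0.92, 0, 0, 0]]}}

```text
time: 2.9
tool_pos: [0.6111, -0.2091, 0.0056]
tool_rot: [3.141, -0.001, 0.142]
contact_force: [-0.0, -0.0, -0.1]
opening: 0.0598
grip_force: 0.0
```

Call:
{"method": "move_arm", "body": {"motion": [[0, 0, 0.025, 0, 0, 0], [0, 0, 0.025, 0, 0, 0], [0, 0, 0.025, 0, 0, 0], [0, 0, 0.025, 0, 0, 0], [0, 0, 0.025, 0, 0, 0], [0, 0, 0.025, 0, 0, 0]], "fingers": -1, "newtons": 35}}

```text
time: 3.65
tool_pos: [0.6107, -0.2095, 0.0027]
tool_rot: [3.141, -0.001, 0.141]
contact_force: [-1.0, 0.8, 4.1]
opening: 0.0299
grip_force: 35.0
```

Call:
{"method": "move_arm", "body": {"motion": [[-0.01, 0, 0, 0, 0, 0], [-0.03, 0, 0, 0, 0, 0], [-0.05, 0, 0, 0, 0, 0], [-0.08, 0, 0, 0, 0, 0], [-0.11, 0, 0, 0, 0, 0], [-0.14, 0, 0, 0, 0, 0], [-0.17, 0, 0, 0, 0, 0], [-0.2, 0, 0, 0, 0, 0]]}}

```text
time: 4.65
tool_pos: [0.5929, -0.2122, 0.0027]
tool_rot: [3.14, -0.005, 0.141]
contact_force: [9.9, 0.9, -2.3]
opening: 0.0299
grip_force: 35.0
```

Call:
{"method": "move_arm", "body": {"motion": [[-0.03, 0, 0, 0, 0, 0], [-0.06, 0, 0, 0, 0, 0], [-0.09, 0, 0, 0, 0, 0], [-0.12, 0, 0, 0, 0, 0], [-0.15, 0, 0, 0, 0, 0], [-0.18, 0, 0, 0, 0, 0], [-0.21, 0, 0, 0, 0, 0], [-0.24, 0, 0, 0, 0, 0], [-0.27, 0, 0, 0, 0, 0], [-0.3, 0, 0, 0, 0, 0], [-0.33, 0, 0, 0, 0, 0], [-0.36, 0, 0, 0, 0, 0]]}}

```text
time: 6.15
tool_pos: [0.5553, -0.2174, 0.0026]
tool_rot: [3.141, -0.001, 0.141]
contact_force: [4.7, 0.5, 5.2]
opening: 0.0293
grip_force: 35.0
```

Call:
{"method": "move_arm", "body": {"motion": [[-0.03, 0, 0, 0, 0, 0], [-0.06, 0, 0, 0, 0, 0], [-0.09, 0, 0, 0, 0, 0], [-0.12, 0, 0, 0, 0, 0], [-0.15, 0, 0, 0, 0, 0], [-0.18, 0, 0, 0, 0, 0], [-0.21, 0, 0, 0, 0, 0], [-0.24, 0, 0, 0, 0, 0], [-0.27, 0, 0, 0, 0, 0], [-0.3, 0, 0, 0, 0, 0], [-0.33, 0, 0, 0, 0, 0], [-0.36, 0, 0, 0, 0, 0]]}}

```text
time: 7.65
tool_pos: [0.5195, -0.2225, 0.0026]
tool_rot: [3.141, -0.001, 0.141]
contact_force: [4.5, 0.3, 6.2]
opening: 0.0298
grip_force: 35.0
```

Call:
{"method": "move_arm", "body": {"motion": [[-0.03, 0, 0, 0, 0, 0], [-0.06, 0, 0, 0, 0, 0], [-0.09, 0, 0, 0, 0, 0], [-0.12, 0, 0, 0, 0, 0], [-0.15, 0, 0, 0, 0, 0], [-0.19, 0, 0, 0, 0, 0], [-0.23, 0, 0, 0, 0, 0], [-0.28, 0, 0, 0, 0, 0], [-0.34, 0, 0, 0, 0, 0], [-0.4, 0, 0, 0, 0, 0], [-0.45, 0, 0, 0, 0, 0], [-0.45, 0, 0, 0, 0, 0]]}}

```text
time: 9.15
tool_pos: [0.4743, -0.2288, 0.0026]
tool_rot: [3.141, 0.0, 0.141]
contact_force: [1.6, -0.9, 7.1]
opening: 0.0298
grip_force: 35.0
```

Run:
```python
from h import *
c=wgrab(); P=wcloud(c); print(c['pos'],c['rot'])
s=grab('side'); 
o=np.zeros((420,800,3),np.uint8); o[:,:560]=c['image'][:,:,::-1]
o[:240,560:]=s['image'][160:400:1,230:470][:,:,::-1]
cv2.imwrite('pics/w2.png',o)
Q=cloud(s); h=cv2.cvtColor(s['image'],cv2.COLOR_RGB2HSV)
q=Q[(abs(Q[...,0]-.69)<.07)&(abs(Q[...,1]+.2)<.1)&(Q[...,2]>.018)&(Q[...,2]<.036)&(h[...,1]<50)]
print('tile',q.mean(0)); q=Q[(abs(Q[...,0]-.69)<.07)&(abs(Q[...,1]+.2)<.1)&(Q[...,2]>.1)&(Q[...,2]<.12)]; print('jar',q.mean(0),len(q))
```

```text
[ 0.47433064 -0.22884945  0.00262367] [3.14136747e+00 2.37807138e-04 1.41197405e-01]
tile [ 0.68437968 -0.20883345  0.02624491]
jar [ 0.68469419 -0.19911997  0.1091569 ] 331
```

View pics/w2.png

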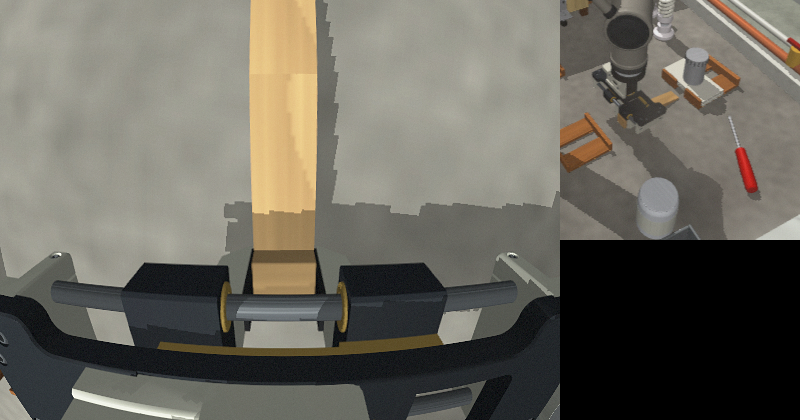

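The wedge is out and held straight between the fingers (head at (284,275), taper running up the image). The jar and tiles stand on the cradle, with the tile top down to 26 mm. Next I'll lift it and locate the decoy cradles near the path.

Call:
{"method": "move_arm", "body": {"motion": [[-0.05, 0, -0.2, 0, 0, 0], [-0.1, 0, -0.6, 0, 0, 0], [-0.1, 0, -1, 0, 0, 0], [-0.1, 0, -1, 0, 0, 0]]}}

```text
time: 9.75
tool_pos: [0.4648, -0.2305, 0.104]
tool_rot: [3.14, -0.001, 0.141]
contact_force: [0.3, -0.3, -0.8]
opening: 0.0297
grip_force: 35.0
```

Run:
```python
from h import *
print(robot.observe()['contact_force'])
for n in('side','scene'):
    c=grab(n) if n=='scene' else load(n)
    Q=cloud(c);h=cv2.cvtColor(c['image'],cv2.COLOR_RGB2HSV)
    m=((h[...,1]>130)&(h[...,0]<14)&(Q[...,2]>.006)&(Q[...,2]<.035)&(Q[...,0]>.25)&(Q[...,0]<.6)).astype(np.uint8)
    m=cv2.dilate(m,np.ones((5,5)));k,l=cv2.connectedComponents(m)
    for i in range(1,k):
        q=Q[(l==i)&(Q[...,2]>.006)&(Q[...,2]<.035)]
        if len(q)>80: print(n,len(q),q.min(0).round(3),q.max(0).round(3))
```

```text
[ 0.27755612 -0.25696298 -0.7548921 ]
side 1019 [ 0.273 -0.025  0.006] [0.402 0.099 0.028]
side 1671 [ 0.28  -0.299  0.006] [ 0.407 -0.174  0.027]
scene 413 [ 0.285 -0.265  0.006] [ 0.41  -0.176  0.025]
scene 717 [ 0.278 -0.024  0.006] [0.409 0.099 0.026]
```

Call:
{"method": "move_arm", "body": {"motion": [[0, -0.1, 0, 0, 0, -0.05], [0.1, -0.3, 0, 0, 0, -0.1], [0.2, -0.6, 0, 0, 0, -0.16], [0.27, -0.97, 0, 0, 0, -0.22], [0.27, -0.97, 0, 0, 0, -0.28], [0.27, -0.97, 0, 0, 0, -0.34], [0.27, -0.97, 0, 0, 0, -0.4], [0.27, -0.97, 0, 0, 0, -0.462], [0.27, -0.97, 0, 0, 0, -0.462], [0.27, -0.97, 0, 0, 0, -0.462]]}}

```text
time: 11.05
tool_pos: [0.4771, -0.1299, 0.1012]
tool_rot: [-3.139, -0.001, 1.589]
contact_force: [-0.7, -0.3, -1.1]
opening: 0.0296
grip_force: 35.0
```

```bash
cat > look.py <<'E'
from h import *
import sys
c=wgrab(); P=wcloud(c); print(c['pos'],c['rot'],robot.observe()['contact_force'])
cv2.imwrite('pics/%s.png'%sys.argv[1],c['image'][:,:,::-1])
X,Y,Z=P[...,0],P[...,1],P[...,2]; I=c['image'].max(-1); h=cv2.cvtColor(c['image'],cv2.COLOR_RGB2HSV)
def rect(n,q):
    if len(q)<5: print(n,len(q)); return
    (a,b),(w,hh),g=cv2.minAreaRect((q[:,:2]*1000).astype(np.float32)); print(n,len(q),'c',round(a,1),round(b,1),'wh',round(w,1),round(hh,1),'ang',round(g,1),'z',np.median(q[:,2]).round(4),'min',q.min(0).round(4),'max',q.max(0).round(4))
near=(abs(X-.485)<.05)&(Y>.15)&(Y<.26)
rect('brk',P[near&(Z>.045)&(Z<.052)&(h[...,1]<60)])
rect('foot',P[near&(Z>.003)&(Z<.043)&(I<70)])
q=P[(abs(X-.485)<.09)&(Y>.19)&(Y<.26)&(Z>.09)&(Z<.22)]
if len(q)>50:
    s=np.polyfit(q[:,0],q[:,1],1)
    for _ in range(5):
        r=q[abs(np.polyval(s,q[:,0])-q[:,1])<.003]; s=np.polyfit(r[:,0],r[:,1],1)
    print('face',s,len(r),'y at .485',np.polyval(s,.485))
f=R.from_euler('xyz',c['rot']).as_matrix(); T=(P-c['pos'])@f
w=T[(h[...,1]>50)&(h[...,0]<30)&(T[...,0]>.015)&(T[...,0]<.2)&(abs(T[...,1])<.03)&(T[...,2]<.02)&(T[...,2]>-.02)]
if len(w): rect('wedge in tool',w)
E
python3 look.py w3
```

```text
[ 0.47712028 -0.12992515  0.10119272] [-3.13922687e+00 -9.70426097e-04  1.58936355e+00] [ 0.47514382  0.74503356 -1.49709525]
brk 0
foot 0
wedge in tool 16285 c 75.6 0.2 wh 30.4 121.2 ang 89.9 z -0.0113 min [ 0.015  -0.0151 -0.019 ] max [ 0.1362  0.0155 -0.0034]
```

View pics/w3.png

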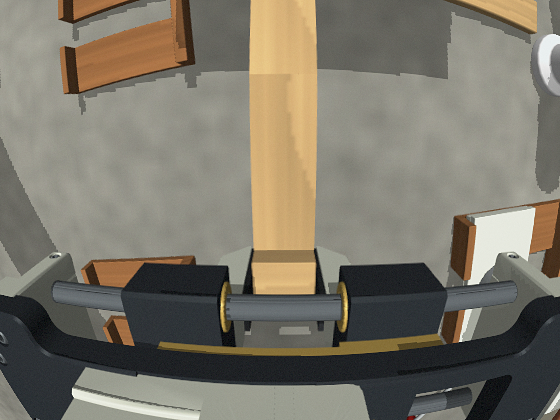

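The picture shows the wedge straight in the grip (0.2 mm off centre), and the decoy cradle to the left, clear of the path. I'll move in front of the foot.

Call:
{"method": "move_arm", "body": {"motion": [[0.2, 0.05, 0, 0, 0, 0], [0.6, 0.13, 0, 0, 0, 0], [1.0, 0.13, 0, 0, 0, 0], [1.0, 0.13, 0.4, 0, 0, 0], [1.0, 0.13, 0.8, 0, 0, 0], [1.0, 0.13, 0.93, 0, 0, 0], [1.0, 0.13, 0.93, 0, 0, 0]]}}

```text
time: 11.98
tool_pos: [0.4885, -0.03, 0.0089]
tool_rot: [-3.14, -0.0, 1.592]
contact_force: [-0.1, -0.5, 0.2]
opening: 0.0295
grip_force: 35.0
```

Run:
```python
from h import *
o=robot.observe(); print(o['tool_pos'],o['tool_rot'],o['contact_force'])
for n,(u,v) in dict(side=(232,180),scene=(358,212)).items():
    c=grab(n);P=cloud(c);X,Y,Z=P[...,0],P[...,1],P[...,2];h=cv2.cvtColor(c['image'],cv2.COLOR_RGB2HSV)
    q=P[(X>.45)&(X<.53)&(Y>.02)&(Y<.17)&(Z>.004)&(Z<.022)&(h[...,1]>60)]
    if len(q)>10:
        f=cv2.minAreaRect((q[:,:2]*1000).astype(np.float32)); s=np.polyfit(q[:,1],q[:,0],1); print(n,'shank',len(q),f,'x at .1',np.polyval(s,.1),'maxy',q[:,1].max())
    m=(X>.44)&(X<.53)&(Y>.15)&(Y<.24)&(Z>.003)&(Z<.043)&(c['image'].max(-1)<60); f=P[m]; print(n,'foot',len(f),f.min(0).round(4),f.max(0).round(4),f.mean(0).round(4))
s=load('side')['image'][130:250,180:340,::-1]; cv2.imwrite('pics/p4.png',cv2.resize(s,(800,600),interpolation=cv2.INTER_CUBIC))
```

```text
[ 0.48854131 -0.03000516  0.00893548] [-3.14019635e+00 -3.10243171e-04  1.59169750e+00] [-0.09688334 -0.48662526  0.24728268]
side foot 29 [0.4717 0.1837 0.0132] [0.4907 0.1948 0.0271] [0.4803 0.1887 0.0221]
scene shank 388 ((487.4786071777344, 73.72633361816406), (38.131004333496094, 107.27705383300781), 2.048210620880127) x at .1 0.49156947242573795 maxy 0.12758795649634555
scene foot 42 [0.481  0.1856 0.0148] [0.4959 0.2023 0.0278] [0.4914 0.1935 0.0218]
```

View pics/p4.png

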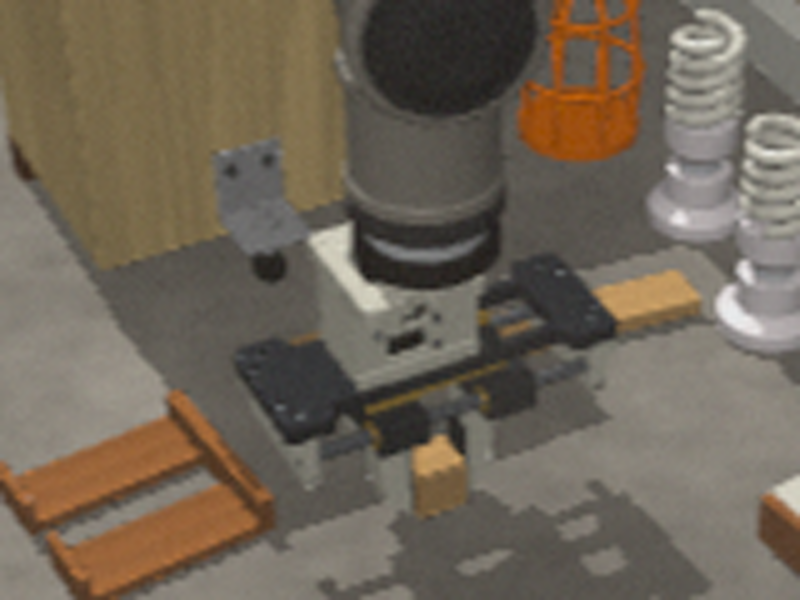

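The picture shows the wedge gripped by its head at (440,475) in front of the foot at (268,262). The decoy cradle on the left is clear. Now I'll set the wedge flat on the ledge.

Call:
{"method": "move_arm", "body": {"motion": [[0, 0, 0.02, 0, 0, 0], [0, 0, 0.035, 0, 0, 0], [0, 0, 0.05, 0, 0, 0], [0, 0, 0.05, 0, 0, 0]]}}

```text
time: 12.58
tool_pos: [0.4888, -0.0299, 0.0042]
tool_rot: [3.142, 0.0, 1.593]
contact_force: [0.3, 0.4, -1.1]
opening: 0.0297
grip_force: 35.0
```

Call:
{"method": "move_arm", "body": {"motion": [[0, 0, 0.005, 0, 0, 0], [0, 0, 0.01, 0, 0, 0], [0, 0, 0.01, 0, 0, 0]]}}

```text
time: 12.95
tool_pos: [0.4888, -0.0299, 0.0032]
tool_rot: [-3.142, -0.0, 1.593]
contact_force: [-0.5, 0.2, -0.7]
opening: 0.0297
grip_force: 35.0
```

Call:
{"method": "move_arm", "body": {"motion": [[0, 0, 0.003, 0, 0, 0], [0, 0, 0.006, 0, 0, 0], [0, 0, 0.006, 0, 0, 0]]}}

```text
time: 13.32
tool_pos: [0.4888, -0.0299, 0.0027]
tool_rot: [3.141, 0.0, 1.593]
contact_force: [0.0, -0.1, -0.8]
opening: 0.0298
grip_force: 35.0
```

Call:
{"method": "move_arm", "body": {"motion": [[0, 0, 0.003, 0, 0, 0], [0, 0, 0.006, 0, 0, 0], [0, 0, 0.006, 0, 0, 0]]}}

```text
time: 13.7
tool_pos: [0.4889, -0.0299, 0.0026]
tool_rot: [3.141, 0.0, 1.593]
contact_force: [-2.8, -1.4, 6.8]
opening: 0.0297
grip_force: 35.0
```

Call:
{"method": "move_arm", "body": {"motion": [[0, 0, -0.003, 0, 0, 0], [0.05, 0, -0.003, 0, 0, 0], [0.12, 0, -0.003, 0, 0, 0], [0.2, 0, -0.003, 0, 0, 0], [0.28, 0, -0.003, 0, 0, 0], [0.36, 0, -0.003, 0, 0, 0], [0.44, 0, -0.003, 0, 0, 0], [0.52, 0, -0.003, 0, 0, 0], [0.58, 0, -0.003, 0, 0, 0], [0.62, 0, -0.003, 0, 0, 0], [0.64, 0, -0.003, 0, 0, 0], [0.65, 0, -0.003, 0, 0, 0]]}}

```text
time: 15.2
tool_pos: [0.4877, 0.0354, 0.0026]
tool_rot: [3.141, 0.0, 1.593]
contact_force: [0.2, -4.0, 4.4]
opening: 0.0299
grip_force: 35.0
```

Call:
{"method": "move_arm", "body": {"motion": [[0.01, 0, -0.003, 0, 0, 0], [0.02, 0, -0.003, 0, 0, 0], [0.03, 0, -0.003, 0, 0, 0], [0.04, 0, -0.003, 0, 0, 0]]}}

```text
time: 15.7
tool_pos: [0.4873, 0.0391, 0.0026]
tool_rot: [3.141, 0.0, 1.593]
contact_force: [-0.3, -1.8, 3.6]
opening: 0.0297
grip_force: 35.0
```

Call:
{"method": "move_arm", "body": {"motion": [[0.01, 0, -0.002, 0, 0, 0], [0.02, 0, -0.002, 0, 0, 0], [0.03, 0, -0.002, 0, 0, 0], [0.04, 0, -0.002, 0, 0, 0], [0.05, 0, -0.002, 0, 0, 0]]}}

```text
time: 16.32
tool_pos: [0.487, 0.0442, 0.0027]
tool_rot: [-3.141, -0.0, 1.593]
contact_force: [0.4, -0.7, -0.2]
opening: 0.0298
grip_force: 35.0
```

Call:
{"method": "move_arm", "body": {"motion": [[0.01, 0, 0, 0, 0, 0], [0.02, 0, 0, 0, 0, 0], [0.03, 0, 0, 0, 0, 0]]}}

```text
time: 16.7
tool_pos: [0.4871, 0.0472, 0.0028]
tool_rot: [-3.142, -0.0, 1.593]
contact_force: [0.1, -0.4, -0.8]
opening: 0.0296
grip_force: 35.0
```

Call:
{"method": "move_arm", "body": {"motion": [[0.01, 0, 0, 0, 0, 0], [0.02, 0, 0, 0, 0, 0], [0.03, 0, 0, 0, 0, 0]]}}

```text
time: 17.08
tool_pos: [0.4871, 0.0499, 0.0028]
tool_rot: [3.141, 0.0, 1.593]
contact_force: [0.0, -3.8, -0.8]
opening: 0.03
grip_force: 35.0
```

Call:
{"method": "move_arm", "body": {"motion": [[0.005, 0, 0, 0, 0, 0], [0.01, 0, 0, 0, 0, 0]]}}

```text
time: 17.32
tool_pos: [0.4872, 0.0505, 0.0029]
tool_rot: [3.141, 0.001, 1.593]
contact_force: [-0.1, -6.1, -0.6]
opening: 0.0299
grip_force: 35.0
```

Call:
{"method": "move_arm", "body": {"motion": [[0.005, 0, 0, 0, 0, 0], [0.01, 0, 0, 0, 0, 0]]}}

```text
time: 17.58
tool_pos: [0.4872, 0.0513, 0.0029]
tool_rot: [3.141, 0.001, 1.593]
contact_force: [-0.1, -8.1, -0.1]
opening: 0.0302
grip_force: 35.0
```

Call:
{"method": "move_arm", "body": {"motion": [[0.005, 0, 0, 0, 0, 0], [0.01, 0, 0, 0, 0, 0], [0.015, 0, 0, 0, 0, 0], [0.02, 0, 0, 0, 0, 0]]}}

```text
time: 18.08
tool_pos: [0.4872, 0.0531, 0.0029]
tool_rot: [3.141, 0.001, 1.593]
contact_force: [-0.3, -8.4, -0.4]
opening: 0.0296
grip_force: 35.0
```

```bash
cp /tmp/scene.npz ref.npz
cat > lift.py <<'E'
from h import *
a=np.load('ref.npz'); A=cv2.cvtColor(a['image'],cv2.COLOR_RGB2GRAY)
for k in range(3):
    B=cv2.cvtColor(robot.read_camera('scene')['image'],cv2.COLOR_RGB2GRAY)
    for nm,(r0,r1,c0,c1) in dict(cab=(105,250,370,485),static=(240,310,260,360),cage=(240,315,370,430)).items():
        x=A[r0:r1,c0:c1].astype(np.float32);y=B[r0:r1,c0:c1].astype(np.float32)
        cc,W=cv2.findTransformECC(x,y,np.eye(2,3,dtype=np.float32),cv2.MOTION_TRANSLATION,(3,200,1e-7),None,3)
        print(nm,W[:,2].round(3),round(cc,4),end=' | ')
    print()
P=cloud(a); print('cab px size',P[150,420],P[220,420])
E
python3 lift.py
```

```text
cab [ 0.156 -0.063] 0.9972 | static [-0.    -0.014] 0.9997 | cage [-0.006 -0.087] 0.9885 | 
cab [ 0.153 -0.05 ] 0.9969 | static [ 0.004 -0.01 ] 0.9997 | cage [ 0.012 -0.036] 0.9903 | 
cab [ 0.159 -0.042] 0.997 | static [-0.001 -0.006] 0.9997 | cage [-0.012 -0.048] 0.9878 | 
cab px size [0.58446976 0.28352003 0.26806975] [0.59819858 0.32021714 0.10240712]
```

Call:
{"method": "move_arm", "body": {"motion": [[0.005, 0, 0, 0, 0, 0], [0.01, 0, 0, 0, 0, 0], [0.015, 0, 0, 0, 0, 0], [0.02, 0, 0, 0, 0, 0], [0.025, 0, 0, 0, 0, 0], [0.03, 0, 0, 0, 0, 0], [0.03, 0, 0, 0, 0, 0]]}}

```text
time: 19.1
tool_pos: [0.4872, 0.0558, 0.0029]
tool_rot: [3.141, 0.002, 1.593]
contact_force: [-0.1, -10.5, -0.4]
opening: 0.0296
grip_force: 35.0
```

```bash
cat >> lift.py <<'E'
# predicted mean image shift of the cabinet patch per mm lift (rotation about far lower edge, y=.40, along x)
f=210/np.tan(np.radians(float(a['vfov']))/2);E=np.linalg.inv(a['extrinsics'])
Q=P[105:250,370:485].reshape(-1,3); Q=Q[(Q[:,1]>.2)&(Q[:,1]<.42)&(Q[:,0]<.65)&(Q[:,2]>.01)]
def pr(Q): q=Q@E[:3,:3].T+E[:3,3]; return np.c_[q[:,0],-q[:,1]]/-q[:,2:]*f
t=.0049; D=np.c_[0*Q[:,0],t*Q[:,2],-t*(Q[:,1]-.40)]
d=pr(Q+D)-pr(Q); print('per mm',d.mean(0),len(Q)); print(robot.observe()['contact_force'],robot.observe()['time'])
E
python3 lift.py
```

```text
cab [ 0.315 -0.103] 0.9907 | static [-0.001  0.002] 0.9997 | cage [-0.003 -0.119] 0.984 | 
cab [ 0.324 -0.118] 0.9907 | static [ 0.001 -0.008] 0.9997 | cage [-0.006 -0.109] 0.9839 | 
cab [ 0.298 -0.112] 0.9908 | static [-0.001  0.001] 0.9997 | cage [ 0.014 -0.114] 0.9838 | 
cab px size [0.58446976 0.28352003 0.26806975] [0.59819858 0.32021714 0.10240712]
per mm [ 0.51707203 -0.14551673] 12824
[ 0.62285694 -9.92696246 -1.17409369] 19.25
```

The lift is about 0.9 mm, judging by image shift per travel and by the force ratio. I'll nudge it slightly further, then let go.

Call:
{"method": "move_arm", "body": {"motion": [[0.003, 0, 0, 0, 0, 0], [0.006, 0, 0, 0, 0, 0], [0.006, 0, 0, 0, 0, 0]]}}

```text
time: 19.62
tool_pos: [0.4872, 0.0563, 0.0029]
tool_rot: [3.141, 0.002, 1.593]
contact_force: [0.4, -10.6, -0.2]
opening: 0.0295
grip_force: 35.0
```

Call:
{"method": "move_arm", "body": {"motion": [[0, 0, 0, 0, 0, 0], [0, 0, 0, 0, 0, 0], [0, 0, 0, 0, 0, 0], [0, 0, 0, 0, 0, 0]], "fingers": 0.3}}

```text
time: 20.12
tool_pos: [0.4869, 0.0579, 0.0028]
tool_rot: [3.141, -0.0, 1.593]
contact_force: [-0.3, -0.2, -0.4]
opening: 0.059
grip_force: 0.0
```

```bash
python3 lift.py
```

```text
cab [ 0.321 -0.123] 0.9892 | static [ 0.003 -0.005] 0.9997 | cage [ 0.    -0.099] 0.9838 | 
cab [ 0.318 -0.14 ] 0.9893 | static [-0.003 -0.004] 0.9997 | cage [ 0.013 -0.085] 0.9841 | 
cab [ 0.324 -0.11 ] 0.9892 | static [ 0.    -0.006] 0.9997 | cage [ 0.003 -0.085] 0.9843 | 
cab px size [0.58446976 0.28352003 0.26806975] [0.59819858 0.32021714 0.10240712]
per mm [ 0.51707203 -0.14551673] 12824
[ 0.59675585  0.57306431 -0.89802108] 20.275
```

Run:
```python
from h import *
a=np.load('ref.npz');P=cloud(a);f=210/np.tan(np.radians(float(a['vfov']))/2);E=np.linalg.inv(a['extrinsics'])
def pr(Q): q=Q@E[:3,:3].T+E[:3,3]; return np.c_[q[:,0],-q[:,1]]/-q[:,2:]*f+[a['cx'],a['cy']]
B=np.mean([robot.read_camera('scene')['image'].astype(np.float32).mean(-1) for _ in range(6)],0)
A=a['image'].astype(np.float32).mean(-1)
v,u=np.mgrid[:420,:560]
m=(P[...,1]>.22)&(P[...,1]<.44)&(P[...,0]>.3)&(P[...,0]<.66)&(P[...,2]>.03)&(P[...,2]<.25)&(u<490)
print(m.sum(),np.percentile(P[m],[1,99],0).round(3).tolist())
t=.0049;D=np.zeros_like(P);D[...,1]=t*P[...,2];D[...,2]=-t*(P[...,1]-.40)
d=np.zeros(P.shape);d[m]=pr(P[m]+D[m])-pr(P[m])
gx=cv2.Sobel(A,cv2.CV_32F,1,0,scale=1/8);gy=cv2.Sobel(A,cv2.CV_32F,0,1,scale=1/8)
# least squares: B-A = -L (g.d) + c
for er in(0,2,4):
    mm=cv2.erode(m.astype(np.uint8),np.ones((2*er+1,)*2))>0
    for zr in((.03,.14),(.14,.25),(.03,.25)):
        k=mm&(P[...,2]>zr[0])&(P[...,2]<zr[1])
        g=-(gx*d[...,0]+gy*d[...,1])[k];y=(B-A)[k];w=abs(y)<25
        print(er,zr,k.sum(),'lift',np.linalg.lstsq(np.c_[g[w],np.ones(w.sum())],y[w],rcond=None)[0].round(3))
```

```text
7110 [[0.534, 0.22, 0.039], [0.605, 0.394, 0.248]]Traceback (most recent call last):
  File "<stdin>", line 10, in <module>
ValueError: shape mismatch: value array of shape (7110,2) could not be broadcast to indexing result of shape (7110,3)
```

Run:
```python
from h import *
a=np.load('ref.npz');P=cloud(a);f=210/np.tan(np.radians(float(a['vfov']))/2);E=np.linalg.inv(a['extrinsics'])
def pr(Q): q=Q@E[:3,:3].T+E[:3,3]; return np.c_[q[:,0],-q[:,1]]/-q[:,2:]*f+[a['cx'],a['cy']]
B=np.mean([robot.read_camera('scene')['image'].astype(np.float32).mean(-1) for _ in range(6)],0)
A=a['image'].astype(np.float32).mean(-1)
v,u=np.mgrid[:420,:560]
m=(P[...,1]>.22)&(P[...,1]<.44)&(P[...,0]>.3)&(P[...,0]<.66)&(P[...,2]>.03)&(P[...,2]<.25)&(u<490)
t=.0049;D=np.zeros_like(P);D[...,1]=t*P[...,2];D[...,2]=-t*(P[...,1]-.40)
d=np.zeros(P.shape[:2]+(2,));d[m]=pr(P[m]+D[m])-pr(P[m])
gx=cv2.Sobel(A,cv2.CV_32F,1,0,scale=1/8);gy=cv2.Sobel(A,cv2.CV_32F,0,1,scale=1/8)
for er in(0,2,4):
    mm=cv2.erode(m.astype(np.uint8),np.ones((2*er+1,)*2))>0
    for zr in((.03,.14),(.14,.25),(.03,.25)):
        k=mm&(P[...,2]>zr[0])&(P[...,2]<zr[1])
        g=-(gx*d[...,0]+gy*d[...,1])[k];y=(B-A)[k];w=abs(y)<25
        print(er,zr,k.sum(),'lift',np.linalg.lstsq(np.c_[g[w],np.ones(w.sum())],y[w],rcond=None)[0].round(3))
print(robot.observe()['time'])
```

```text
0 (0.03, 0.14) 3031 lift [ 0.729 -0.488]
0 (0.14, 0.25) 4079 lift [ 0.814 -0.367]
0 (0.03, 0.25) 7110 lift [ 0.8   -0.414]
2 (0.03, 0.14) 2387 lift [ 0.691 -0.481]
2 (0.14, 0.25) 3310 lift [ 0.845 -0.431]
2 (0.03, 0.25) 5697 lift [ 0.822 -0.443]
4 (0.03, 0.14) 1617 lift [ 0.62  -0.557]
4 (0.14, 0.25) 2467 lift [ 0.822 -0.45 ]
4 (0.03, 0.25) 4084 lift [ 0.794 -0.487]
20.875
```

Call:
{"method": "move_arm", "body": {"motion": [[0, 0, -0.1, 0, 0, 0], [0, 0, -0.4, 0, 0, 0], [0, 0, -0.9, 0, 0, 0], [-0.3, 0, -1, 0, 0, 0], [-0.8, 0, -1, 0, 0, 0], [-1, 0, -1, 0, 0, 0], [-1, 0, -1, 0, 0, 0]]}}

```text
time: 21.75
tool_pos: [0.4892, -0.0435, 0.1035]
tool_rot: [3.141, 0.0, 1.59]
contact_force: [-0.5, 1.0, -0.1]
opening: 0.0593
grip_force: 0.0
```

```bash
python3 - <<'E'
from h import *
a=grab('side')['image'][100:300,160:430,::-1]; b=grab('scene')['image'][150:310,120:440,::-1]
o=np.zeros((600,800,3),np.uint8); o[:400,:540]=cv2.resize(a,(540,400)); 
o2=np.vstack([cv2.resize(a,(405,300)),cv2.resize(b,(405,203))]); cv2.imwrite('pics/f.png',cv2.resize(o2,None,fx=1.15,fy=1.15))
E
python3 lift.py
```

```text
cab [ 0.327 -0.125] 0.9891 | static [-0.003 -0.003] 0.9997 | cage [-0.012 -0.103] 0.9796 | 
cab [ 0.326 -0.126] 0.9892 | static [0.005 0.004] 0.9997 | cage [ 0.028 -0.107] 0.9792 | 
cab [ 0.316 -0.119] 0.9892 | static [-0.004 -0.003] 0.9997 | cage [-0.006 -0.113] 0.9832 | 
cab px size [0.58446976 0.28352003 0.26806975] [0.59819858 0.32021714 0.10240712]
per mm [ 0.51707203 -0.14551673] 12824
[-0.37246964  0.10693683 -0.28980125] 22.0
```

View pics/f.png

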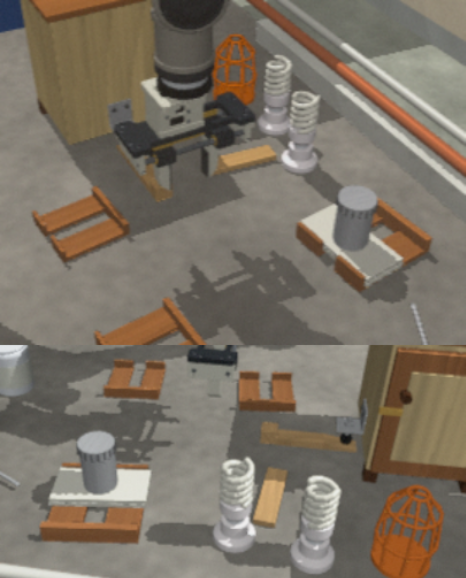

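The wedge lies flat with its nose under the foot, at lower view (345,438). The stack stands on its cradle, the bystanders are where they were, and the gripper is clear of everything.

```bash
python3 -c "
from cell import robot
print(robot.hand_in())"
```

```text
the job is handed in; nothing more can be done
None
```

I drew the wedge out with the stack still standing on its cradle, slid it under the cabinet's foot until it lifted about 0.8–1 mm (estimated from camera shift and contact force), let go of it there, and handed the job in at about 22 s; no verdict was returned.

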